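# Gauge a turned bush in the bench caliper and clip its setting

### The job

Push the bench caliper's slide gently along its beam until the turned bush is pinched between the fixed jaw and the sprung anvil, with the anvil pressed roughly half way in and never pushed right home. Then take the sprung clip off its wooden stand and clip it astride the caliper's beam right behind the slide, on the side away from the bush, so that the setting is kept. Let go of everything and leave the spare bush and the ring on the mat where they are.

Things in the scene. Friction and masses are not known exactly. Their poses are not given: they have to be found in the camera images.
- caliper: bench caliper, bolted down: grey base 140 (x) x 320 (y) x 12 mm and an upright steel beam along y, 8 mm thick, 300 mm long, centred at x = -40 mm, top edge 60 mm above the work surface. Origin: centre of the base's underside. Fixed jaw at the -y end, slide opens to +y, jaws reach out on the beam's +x side. A clip sits with one jaw on each x face of the beam
- fixed_face (a point): middle of the fixed jaw's flat measuring face (looks to the caliper's +y), 28 mm above the work surface; the jaw is 92 mm wide in x, its top 48 mm above the work surface (at the beam, 64 mm)
- fixed_jaw: steel fixed jaw, part of the caliper; origin on the plane of its measuring face, at work surface level
- slide (a joint): position of the caliper's slide along the beam, m: the gap between fixed jaw and fully-out anvil, 0 shut, 0.14 fully open; starts at 0.095 to 0.125. Stiff, about 9 N to move; stays where it is left. With the bush against the fixed jaw the anvil meets it at about 0.049 and is half pressed in at about 0.044
- slide_tab (a point): centre of the black upright thumb tab on the aluminium slide: 22 (caliper x) x 12 (caliper y) x 36 mm high, 68 to 104 mm above the work surface, this point at 86 mm, over the beam. Axes as the caliper's. The saddle below straddles the beam, 26 x 40 (y) mm, up to 68 mm high: its rear face is 20 mm to +y of this point. Pinch or push the tab to move the slide
- anvil (a joint): how far the sprung anvil is pressed into the slide, in m: 0 fully out, 0.010 pressed right home. Spring force about 2 N at first, 4 N half way, 6 N at the end
- anvil_face (a point): middle of the anvil's flat measuring face (looks to the caliper's -y): steel plate 40 wide (x) x 5 x 24 mm high in front of the slide's arm; the open gap between plate and arm is 10 mm with the anvil out and closes as it is pressed in, 5 mm when half way
- bush: turned aluminium bush standing on the caliper's base between the jaws, 50 mm diameter, 28 mm high with a 34 mm step on top, 0.12 kg; origin: centre of its underside, z up along its axis. It need not be lifted: the anvil pushes it to the fixed jaw
- stand: wooden foot 70 x 70 x 10 mm, fixed, with an upright steel strip 8 mm thick (its x), 66 mm long (its y), top edge 60 mm above the work surface; the clip sits astride the strip, at its middle. Origin: centre of the underside. The stand may be on either side of the caliper
- clip: sprung hinged clip, two black steel levers, 20 mm wide (y), 75 mm tall, 0.07 kg, jaws down, handles up. Origin on the hinge pin, 4 mm above the edge it sits on when fully down; z up, y along pin and edge, x across. Jaws reach 30 mm below the pin, rubber pads in their last 10 mm. Handles splay outwards from 4 to 44 mm above the pin, 50 mm over their outsides at the top
- clip_lever (a joint): angle of the clip's hinge, rad: 0 with jaws shut on an 8 mm plate, 0.56 fully open, against a stop. Squeeze the handles across x, about 30 mm above the pin, firmly to the stop, 25 mm over their outsides: the jaws open to about 24 mm and the handles lie flat to the fingers. Spring force 6 to 10 N at the handles; it snaps shut when let go
- spare_bush: bystander: another turned bush of the same shape, standing on the mat beside the caliper; origin under its centre
- bezel: bystander: plain aluminium ring 90 mm outside, 68 mm inside, 12 mm high, lying on the mat; origin under its centre
- screw_tray: bystander: fixed grey plastic tray of screws, 100 x 85 x 30 mm, across the caliper from the clip stand; origin under its centre
Mind the look-alikes: they are no part of the job. Leave any red look-alike of the bush alone.

How it is judged:
By the outcome, as a careful person would: the job done as asked, in the order asked, and still so for the second after the job is handed in, with the robot touching nothing.
It also fails if it takes over 54 s, if anything falls off the work surface, if the arm or the gripper's body presses on something with over 40 N, if the wrist force passes 120 N, or if a joint passes its speed limit or range.

### The arm

A 6-joint arm with a two-finger parallel gripper is mounted at the origin on the work surface. World frame = base frame: x ahead of the robot, y to its left, z up, the work surface at z = 0. Lengths are in m, angles in degrees, forces in N, time in s.
With the tool pointing down it reaches from about 0.375 to 0.75 m from the base axis. Payload 9 kg.
Tool frame: the origin (TCP) lies where the fingers leave the gripper's body, on its centre line; the fingertips stand 73 mm ahead of it and the grasp point (between the pads) lies 54 mm ahead of it (robot.tip_reach is the distance from the TCP to the fingertips, in m); z points along the fingers, y is the line along which they close (so a half turn about z gives the same grasp; the last joint's range is limited). The gripper opens to 85 mm and grips with 20 to 120 N. Pads are 22 mm wide; open, the fingers measure 114 mm over their backs; the gripper's body (76 mm by 85 mm) begins 54 mm behind the grasp point. The pads swing forward as they close: fully open they stand 13 mm farther back than shut.
Start: joints at [61.954, 5.964, 5.575, 89.605, 0, 77.527], TCP at [0.161, 0.578, 0.304] pointing down, gripper open.
Joint ranges: [-171.21, 171.21], [-48.23, 106.86], [-62.78, 66.21], [-105.2, 120.99], [-86.42, 89.51], [-180, 180]. Speed limits (degrees/s): [127.2, 127.2, 147.25, 180, 180, 180].

### API

Orientations are given as [roll, pitch, yaw] about the fixed x, y, z axes, in that order (R = Rz(yaw) Ry(pitch) Rx(roll)).
In Python, from plant import robot gives the robot as it stands. Calls block until the motion is done:
- robot.move_pose(position, orientation): joint-space move of the TCP to a pose.
- robot.line_to(position, vel=0.15, rotation=None, guard=None): straight line of the TCP; rotation=None keeps the orientation; vel is the mean speed in m/s. With guard (N) it stops when the force on the tool has changed by that much, and returns True; else False.
- robot.goto_joints(angles): joint-space move.
- robot.set_gripper(opening): finger opening in m; the grip force is fixed at half the most; returns when the fingers have stopped.
- robot.pause(seconds).
- robot.ik(position, orientation): joint angles nearest the present ones, or None.
- robot.observe(): the state.
- robot.grab_frame(name): name is "scene" or "top" or "wrist"; returns the picture (400x640x3 uint8, blue, green, red); there is no depth.
- robot.get_calibration(name): a dict with "vertical_fov" (degrees; the focal length in pixels is half the picture's height over the tangent of half this angle, whatever the lens; pixels are square), "cx", "cy" (the principal point, pixels), "k1" (the pictures are not rectified: a ray, as slopes to the right and down, at radius r is drawn at 1 + k1 r^2 times it, then the intrinsics apply), "rvec" (rotation vector, rad) and "tvec" (3), from world to camera coordinates, as OpenCV has them. Camera axes: x right, y down, z forward; pixel columns grow to the right and rows downward; lengths in m; the calibration is good to about 2 mm. A picture is of the moment at which its call begins: read the wrist's pose just before it. get_calibration takes no time and is no camera call; for the wrist camera it gives the pose at the moment of the call.
A pose or a line that the arm cannot do raises robot.IKError and nothing moves.
- robot.job_done(): hands the job in; it is judged then, once.
The state is a dict: "time": time; "q": joint angles; "qvel": joint speeds; "joint_torque": joint torques, N m; "tool_pos": TCP position; "tcp_rot": TCP orientation; "ft_force": force on the tool from outside, world axes, zero at the start; "torque": the same for the moment, N m; "gripper_width": finger opening in m; "gripper_force": force on a finger pad.
Only numpy, scipy, OpenCV 4.12 (cv2) and the standard library are available. Lean on these libraries where they do the work, as an engineer would, in place of code of your own. Each camera call takes 0.05 s, during which the arm holds its last target. There are 200 camera calls.

## Working session

There is one attempt and no reset: what is moved stays moved. The work goes in short steps, each a Python script; the robot and the scene stay as the last script left them, time stands still between calls to the robot, and variables do not carry over. Pictures are saved under pics/ and viewed, at most 10 in all, crops included, and the job is handed in when it is done.

```bash
mkdir -p pics; ls
python3 - <<'E'
from plant import robot
import cv2
for n in ("scene","top"):
    f=robot.grab_frame(n); cv2.imwrite(f"pics/{n}0.png",f); print(n,robot.get_calibration(n))
o=robot.observe();print(o)
E
```

```text
pics
scene {'vertical_fov': 47.203793812141186, 'cx': 315.01843454103243, 'cy': 199.64187756084527, 'k1': -0.0227750780646954, 'rvec': array([ 1.90661314,  1.24917336, -0.60201109]), 'tvec': array([-0.24234671, -0.23829952,  1.48957723])}
top {'vertical_fov': 51.42424145843643, 'cx': 324.04858044111427, 'cy': 206.06314929555052, 'k1': 0.019128395496064744, 'rvec': array([ 2.16601218, -2.10405137,  0.16843695]), 'tvec': array([-0.02743163,  0.55386647,  0.96461735])}
{'time': 0.1, 'q': array([6.19541322e+01, 5.99518925e+00, 5.53023205e+00, 8.96029558e+01,
       4.42522938e-04, 7.75271550e+01]), 'qvel': array([-0.04246523, -0.16217458,  0.03712066, -0.09942551, -0.08593246,
       -0.025442  ]), 'joint_torque': array([ 5.91640695e-03, -5.58205354e+01,  5.04721785e+01,  1.30147199e-02,
       -2.17440825e-04,  1.06421828e-05]), 'tool_pos': array([0.1609634 , 0.57778829, 0.30318778]), 'tcp_rot': array([-1.79933785e+02, -1.50997040e-02,  1.64426968e+02]), 'ft_force': array([0.29117673, 0.14996761, 0.21458488]), 'torque': array([ 0.02041715, -0.01696527, -0.0210551 ]), 'gripper_force': 0.0, 'gripper_width': 0.08546478120690397}
```

View pics/top0.png

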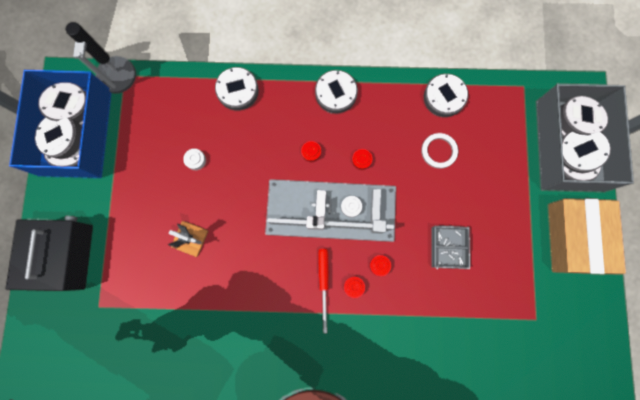

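View pics/scene0.png

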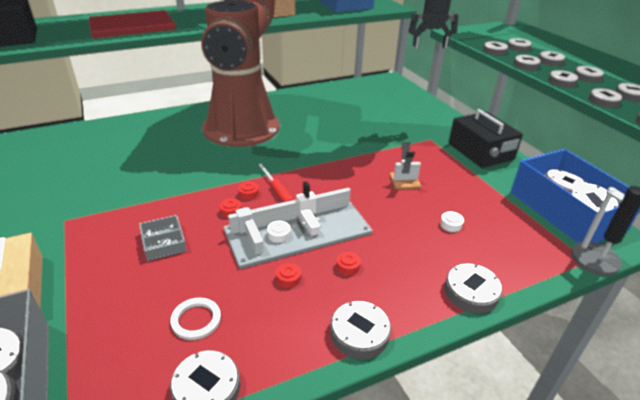

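The top view shows the caliper base centred at about (331,210), with the fixed jaw at (378,205), the bush at (351,206) and the slide at (319,208, tab near 314,222). The clip stand is at (188,238), the spare bush at (195,158), the ring at (440,150) and the tray at (450,247).

Bush look-alikes are the red ones at (312,150), (362,158), (380,265) and (355,286), plus the white spare at (195,158). My choice is the one between the jaws at (351,206). There is only one clip, at (184,237). Next is a close crop.

Run:
```python
import cv2,numpy as np
f=cv2.imread("pics/top0.png")
a=cv2.resize(f[170:250,255:415],(800,400),interpolation=cv2.INTER_CUBIC)
b=cv2.resize(f[210:270,150:230],(266,200),interpolation=cv2.INTER_CUBIC)
b=cv2.resize(f[212:262,150:230],(320,200),interpolation=cv2.INTER_CUBIC)
s=cv2.imread("pics/scene0.png")
c=cv2.resize(s[135:197,365:445],(258,200),interpolation=cv2.INTER_CUBIC)
img=np.zeros((600,800,3),np.uint8);img[:400]=a;img[400:,:320]=b;img[400:,340:598]=c
cv2.imwrite("pics/crop1.png",img)
```

```text
(no output)
```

View pics/crop1.png

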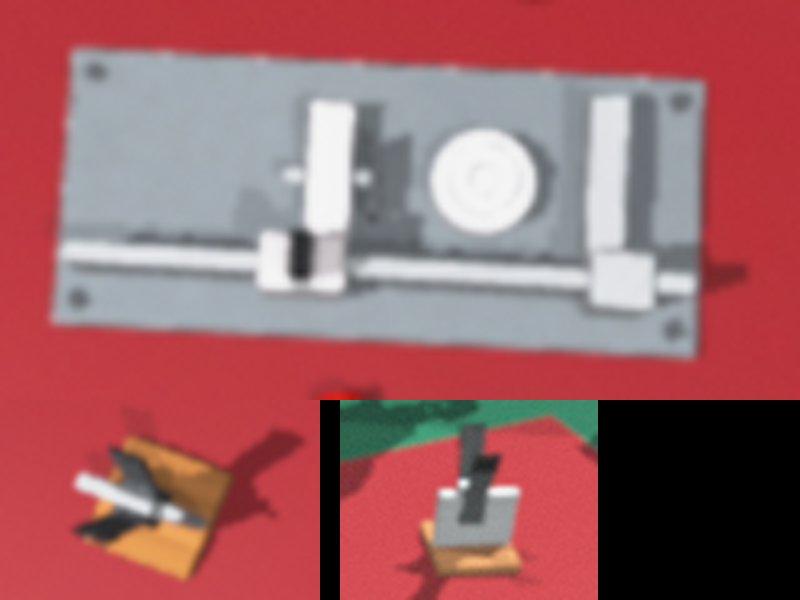

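The crop confirms the aluminium bush between the jaws. Base corners in the crop are (72,48), (706,80), (697,357) and (52,324). The tab is at about (300,255). The stand strip runs (78,483) to (205,522), with the clip astride it.

```bash
cat > h.py <<'E'
import numpy as np,cv2
def cam(c):
    f=200/np.tan(np.radians(c["vertical_fov"]/2))
    return f,cv2.Rodrigues(np.array(c["rvec"],float))[0],np.array(c["tvec"],float).ravel()
def ray(c,u,v):
    f,R,t=cam(c); d=np.array([(u-c["cx"])/f,(v-c["cy"])/f]); s=d.copy()
    for _ in range(20): s=d/(1+c["k1"]*(s@s))
    return -R.T@t, R.T@np.array([*s,1])
def at(c,u,v,z):
    o,d=ray(c,u,v); return o+d*(z-o[2])/d[2]
def proj(c,P):
    f,R,t=cam(c); p=np.atleast_2d(P)@R.T+t; s=p[:,:2]/p[:,2:]
    s=s*(1+c["k1"]*(s**2).sum(1,keepdims=True)); return s*f+[c["cx"],c["cy"]]
E
python3 - <<'E'
from plant import robot
from h import *
np.set_printoptions(precision=4,suppress=True)
c=robot.get_calibration("top"); print(ray(c,320,200)[0])
A=lambda x,y,z:at(c,255+(x+.5)/5-.5,170+(y+.5)/5-.5,z)
B=lambda x,y,z:at(c,150+(x+.5)/4-.5,212+(y-400+.5)/4-.5,z)
P=[A(*p,.012) for p in((72,48),(706,80),(697,357),(52,324))]
print(np.array(P),np.mean(P,0)); d=P[0]-P[1]+P[3]-P[2]; print("yaw",np.degrees(np.arctan2(-d[0],d[1])))
print("tab",A(300,232,.104),A(300,280,.068),"bush",A(484,181,.028))
S=[B(78,483,.06),B(205,522,.06)];print("strip",S,np.mean(S,0),np.linalg.norm(S[1]-S[0]))
d=S[0]-S[1];print(np.degrees(np.arctan2(-d[0],d[1])))
print("foot",np.array([B(*p,.01) for p in((130,437),(232,475),(188,580),(80,545))]))
w=robot.get_calibration("wrist");print(w,ray(w,320,200))
E
```

```text
[ 0.3921 -0.0179  1.0411]
[[ 0.6248  0.1305  0.012 ]
 [ 0.6174 -0.191   0.012 ]
 [ 0.4772 -0.1867  0.012 ]
 [ 0.4843  0.1333  0.012 ]] [ 0.5509 -0.0285  0.012 ]
yaw -1.2883054683967676
tab [0.5212 0.0091 0.104 ] [0.5034 0.0094 0.068 ] bush [ 0.5598 -0.0788  0.028 ]
strip [array([0.4784, 0.3528, 0.06  ]), array([0.4575, 0.2762, 0.06  ])] [0.4679 0.3145 0.06  ] 0.07938460302838837
-15.259170408117926
foot [[0.5124 0.342  0.01  ]
 [0.4905 0.2768 0.01  ]
 [0.4249 0.2989 0.01  ]
 [0.4445 0.367  0.01  ]]
{'vertical_fov': 62.63730321795676, 'cx': 314.31789096344477, 'cy': 198.623582035288, 'k1': 0.012900919755404734, 'rvec': array([-2.2863, -1.7363, -0.2828]), 'tvec': array([-0.6005, -0.0402,  0.3797])} (array([0.0818, 0.6006, 0.3728]), array([ 0.3142, -0.0697, -0.947 ]))
```

Run:
```python
from plant import robot
import cv2,pickle
from h import *
K={}
for n,p,o in(("ws",[.455,.325,.27],[180,0,163]),("wc",[.515,-.01,.30],[180,0,178.7])):
    robot.move_pose(p,o); robot.pause(.2)
    K[n]=robot.get_calibration("wrist"); f=robot.grab_frame("wrist"); cv2.imwrite(f"pics/{n}.png",f)
pickle.dump(K,open("K.pkl","wb"))
a=cv2.imread("pics/ws.png");b=cv2.imread("pics/wc.png")
print(proj(K["ws"],[[.468,.32,.01],[.468,.315,.06]]),proj(K["wc"],[[.515,.009,.104],[.56,-.079,.028],[.551,-.0285,.012]]),robot.observe()["time"],robot.observe()["q"])
```

```text
[[311.7615304  186.41529381]
 [306.12126922 203.62566889]] [[334.41870849 190.55268266]
 [251.06979733 210.80457418]
 [297.00202661 197.61885858]] 3.3417 [-1.56019236e+01 -8.93052839e+00 -9.50088099e+00  8.94355024e+01
  2.71911307e-03 -1.43698155e+01]
```

View pics/wc.png

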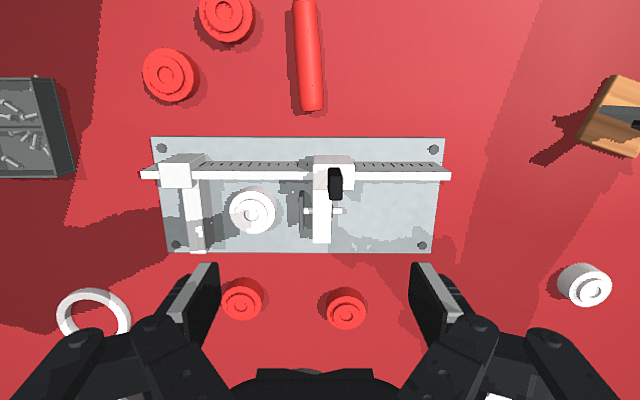

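View pics/ws.png

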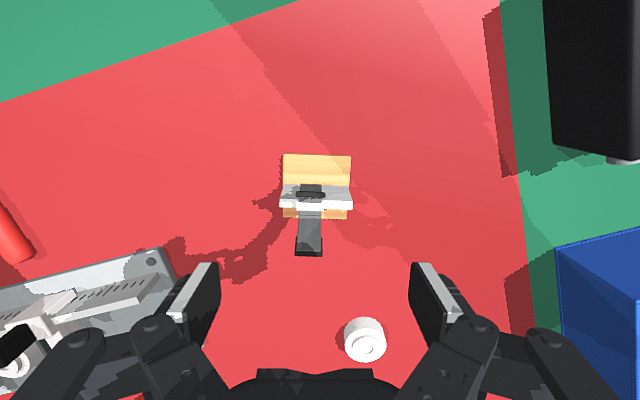

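The caliper view has base corners near (150,137), (445,138), (437,253) and (166,253), the tab at (335,180) and the bush at (252,211). In the stand view the strip runs (279,203) to (353,203), with the clip at about (310,200). I'll enlarge both.

Run:
```python
import cv2,numpy as np
a=cv2.imread("pics/wc.png")[130:260,140:460];b=cv2.imread("pics/ws.png")[145:265,240:400]
img=np.zeros((585,800,3),np.uint8)
img[:325]=cv2.resize(a,(800,325),interpolation=cv2.INTER_CUBIC)
img[325:585,:347]=cv2.resize(b,(347,260),interpolation=cv2.INTER_CUBIC)
t=cv2.imread("pics/wc.png")[145:250,285:360]
img[330:582,400:580]=cv2.resize(t,(180,252),interpolation=cv2.INTER_CUBIC)
cv2.imwrite("pics/crop2.png",img)
```

```text
(no output)
```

View pics/crop2.png

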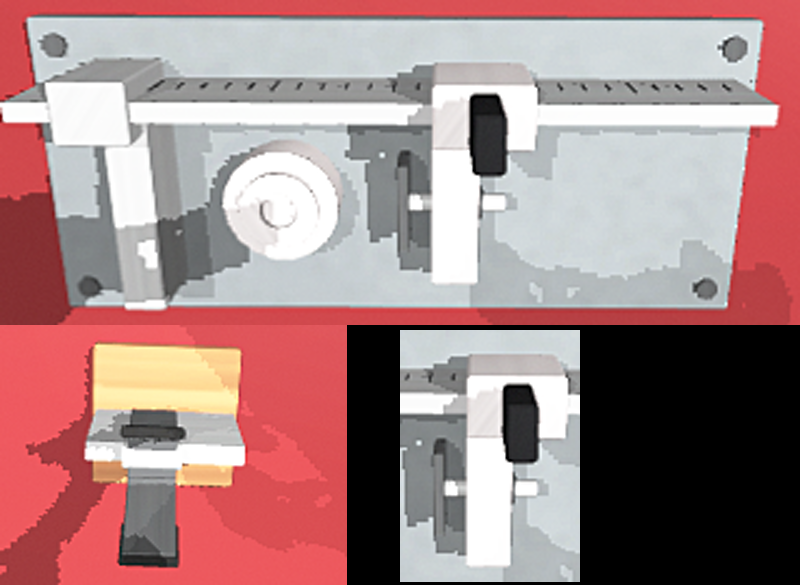

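The tab top centre is at crop (489,156), the saddle bottom edge runs x=432 to 537 at y=150, and the fixed-jaw plane is at (129,145) on the beam block. The strip top corners are (86,455) and (244,457), with the clip centred near x=150.

Run:
```python
import pickle
from h import *
np.set_printoptions(precision=4,suppress=True)
K=pickle.load(open("K.pkl","rb"))
A=lambda x,y,z:at(K["wc"],140+(x+.5)/2.5-.5,130+(y+.5)/2.5-.5,z)
B=lambda x,y,z:at(K["ws"],240+(x+.5)/2.169-.5,145+(y-325+.5)/2.167-.5,z)
P=np.array([A(*p,.012) for p in((27,17),(763,20),(727,307),(70,307))]);C=P.mean(0)
d=P[1]-P[0]+P[2]-P[3];yaw=np.arctan2(-d[0],d[1]);print(P,C,np.degrees(yaw))
R=np.array([[np.cos(yaw),-np.sin(yaw)],[np.sin(yaw),np.cos(yaw)]])
loc=lambda p:((p-C)[:2]@R)*1000
for n,p in dict(tab=(489,156,.104),tabL=(472,156,.104),tabR=(506,156,.104),tabB=(489,175,.104),sadL=(432,150,.068),sadR=(537,150,.068),fj1=(129,145,.064),fj2=(166,300,.048),fjblockB=(90,145,.064),beamL=(3,113,.06),beamR=(777,116,.06),bush=(280,212,.028),bushL=(222,212,.028),bushR=(338,212,.028)).items(): q=A(*p);print(n,q,loc(q))
L,Rr=B(86,455,.06),B(244,457,.06);d=Rr-L;print("strip",L,Rr,(L+Rr)/2,np.linalg.norm(d),np.degrees(np.arctan2(-d[0],d[1])))
for n,p in dict(jawc=(151,468,.06),top=(149,562,.106),topL=(119,562,.106),topR=(178,562,.106),near=(153,432,.108)).items(): print(n,B(*p))
F=np.array([B(*p,.01) for p in((94,345),(241,350),(233,486),(93,484))]);print(F,F.mean(0))
```

```text
[[ 0.4784 -0.1832  0.012 ]
 [ 0.4865  0.1335  0.012 ]
 [ 0.6245  0.1306  0.012 ]
 [ 0.6175 -0.1874  0.012 ]] [ 0.5517 -0.0266  0.012 ] -1.3592385290112248
tab [0.5164 0.0097 0.104 ] [-36.1989  35.5188]
tabL [0.5163 0.004  0.104 ] [-36.1874  29.7649]
tabR [0.5165 0.0155 0.104 ] [-36.2103  41.2724]
tabB [0.5232 0.0097 0.104 ] [-29.4093  35.6726]
sadL [ 0.5248 -0.0099  0.068 ] [-27.296   16.0811]
sadR [0.5257 0.0303 0.068 ] [-27.3763  56.3387]
fj1 [ 0.5215 -0.1271  0.064 ] [ -27.842  -101.1561]
fj2 [ 0.5965 -0.1272  0.048 ] [ 47.1458 -99.4768]
fjblockB [ 0.5212 -0.1421  0.064 ] [ -27.8059 -116.1734]
beamL [ 0.5088 -0.1753  0.06  ] [ -39.4194 -149.6375]
beamR [0.5164 0.124  0.06  ] [-38.8796 149.762 ]
bush [ 0.5644 -0.0787  0.028 ] [ 13.8987 -51.7212]
bushL [ 0.5638 -0.1044  0.028 ] [ 13.9411 -77.492 ]
bushR [ 0.565  -0.0529  0.028 ] [ 13.8538 -25.9191]
strip [0.462  0.2916 0.06  ] [0.482  0.3543 0.06  ] [0.472  0.3229 0.06  ] 0.06579718142568776 -17.713413156587396
jawc [0.4754 0.3158 0.06  ]
top [0.4939 0.3099 0.106 ]
topL [0.4907 0.2994 0.106 ]
topR [0.497 0.32  0.106]
near [0.446  0.3262 0.108 ]
[[0.4269 0.3023 0.01  ]
 [0.4491 0.3672 0.01  ]
 [0.5142 0.3458 0.01  ]
 [0.4929 0.2795 0.01  ]] [0.4708 0.3237 0.01  ]
```

```bash
cat >> h.py <<'E'
C=np.array([.5515,-.0272]); CY=np.radians(-1.36)
RC=np.array([[np.cos(CY),-np.sin(CY)],[np.sin(CY),np.cos(CY)]])
def W(x,y,z): return [*(C+RC@np.array([x,y])/1000),z]   # caliper-local mm -> world
def L(p): return (np.array(p[:2])-C)@RC*1000
E
python3 - <<'E'
from plant import robot
import pickle,cv2
from h import *
np.set_printoptions(precision=3,suppress=True)
K=pickle.load(open("K.pkl","rb"))
A=lambda x,y,z:L(at(K["wc"],140+(x+.5)/2.5-.5,130+(y+.5)/2.5-.5,z))
print("anvil face",A(398,200,.04),"arm front",A(432,250,.048), "fj",A(166,300,.048),A(129,145,.064))
robot.set_gripper(.045)
robot.move_pose(W(-39,35.8,.20),[180,0,178.64])
g=robot.line_to(W(-39,35.8,.147),vel=.08,guard=8)
robot.set_gripper(0.0); o=robot.observe(); print(g,L(o["tool_pos"]),o["gripper_width"],o["gripper_force"],o["ft_force"])
f=[]
for y in np.arange(33,-9.1,-6):
    robot.line_to(W(-39,y,.147),vel=.04); o=robot.observe(); print(y,L(o["tool_pos"])[1],(o["ft_force"][:2]@RC),o["ft_force"][2])
robot.pause(.2)
pickle.dump(robot.get_calibration("wrist"),open("K2.pkl","wb"))
cv2.imwrite("pics/w2.png",robot.grab_frame("wrist"));cv2.imwrite("pics/t2.png",robot.grab_frame("top")); print(robot.observe()["time"])
E
```

```text
anvil face [3.845 2.024] arm front [23.553 16.61 ] fj [ 47.366 -98.895] [ -27.622 -100.576]
False [-38.677  35.62 ] 0.011148597084190949 59.17141377925873 [-1.27  -0.541  5.239]
33.0 33.667829666147945 [-1.019  5.03 ] 7.008045687402198
27.0 27.74934656826477 [-0.69   6.221] 6.938927416810483
21.0 21.75309353095703 [-0.259  5.858] 7.178121641116118
15.0 15.734357254431185 [-0.645  6.091] 7.055270660995766
9.0 9.749808005818041 [-0.564  5.374] 7.161632734578186
3.0 3.825388293352343 [-0.376  6.196] 5.637533565143398
-3.0 -2.1370323120434174 [-1.767  6.491] 7.166774373244996
-9.0 -8.126079137867759 [-1.421  6.001] 7.564836326159291
8.1667
```

Run:
```python
from plant import robot
import pickle,cv2
from h import *
np.set_printoptions(precision=2,suppress=True)
for y in [-12,-14,-15,-16,-17,-18,-19,-20]:
    robot.line_to(W(-39,y,.147),vel=.03); o=robot.observe(); F=(o["ft_force"][:2]@RC)[1]; print(y,L(o["tool_pos"])[1],F)
    if F>11: break
robot.pause(.2)
pickle.dump(robot.get_calibration("wrist"),open("K2.pkl","wb"))
w=robot.grab_frame("wrist");t=robot.grab_frame("top");s=robot.grab_frame("scene"); print(robot.observe()["time"])
img=np.zeros((600,800,3),np.uint8)
img[:350]=cv2.resize(w,(560,350));
img[350:,:500]=cv2.resize(t[180:230,295:395],(500,250),interpolation=cv2.INTER_CUBIC)
img[350:,505:800]=cv2.resize(s[190:253,235:309],(295,250),interpolation=cv2.INTER_CUBIC)
cv2.imwrite("pics/c3.png",img);cv2.imwrite("pics/w3.png",w)
```

```text
-12 -10.96252373457126 6.690733105132459
-14 -12.826936887788824 7.972084051059615
-15 -13.725529143625058 8.443107805520334
-16 -14.707775442658372 9.38460128368093
-17 -15.689493654463703 9.112596883190433
-18 -16.695001081692784 9.311270672568824
-19 -17.562447989797015 10.279720239566819
-20 -18.481382118845847 10.353491911840582
10.5167Traceback (most recent call last):
  File "<stdin>", line 12, in <module>
ValueError: could not broadcast input array from shape (350,560,3) into shape (350,800,3)
```

Run:
```python
from plant import robot
import cv2
from h import *
w=robot.grab_frame("wrist");t=robot.grab_frame("top");s=robot.grab_frame("scene"); o=robot.observe();print(o["time"],L(o["tool_pos"]),o["ft_force"][:2]@RC)
cv2.imwrite("pics/w3.png",w);cv2.imwrite("pics/t3.png",t)
img=np.zeros((600,800,3),np.uint8)
img[:350,:560]=cv2.resize(w,(560,350))
img[350:,:500]=cv2.resize(t[180:230,295:395],(500,250),interpolation=cv2.INTER_CUBIC)
img[350:,505:800]=cv2.resize(s[190:253,235:309],(295,250),interpolation=cv2.INTER_CUBIC)
cv2.imwrite("pics/c3.png",img)
```

```text
10.6667 [-38.82923258 -18.46236198] [-1.18037518 10.8288982 ]
```

View pics/c3.png

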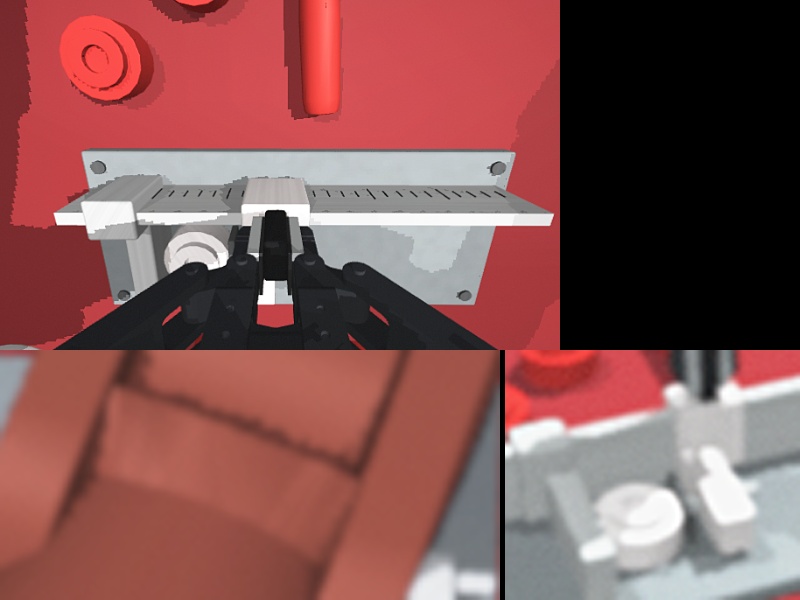

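Run:
```python
from plant import robot
import cv2,pickle
from h import *
robot.set_gripper(.045)
robot.line_to(W(-39,-18.4,.21),vel=.12); robot.move_pose(W(-15,-50,.22),[180,0,178.64]);robot.pause(.2)
pickle.dump(robot.get_calibration("wrist"),open("K4.pkl","wb"))
w=robot.grab_frame("wrist"); print(robot.observe()["time"]); cv2.imwrite("pics/w4.png",w)
k=pickle.load(open("K4.pkl","rb"))
p=proj(k,[W(-40,-17,.07),W(0,-100,.048),W(40,0,.03)]).astype(int);print(p)
x0,y0=p.min(0)-20;x0=max(x0,0);y0=max(y0,0);print(x0,y0)
cv2.imwrite("pics/c4.png",cv2.resize(w[y0:y0+150,x0:x0+200],(800,600),interpolation=cv2.INTER_CUBIC))
```

```text
12.3
[[359 177]
 [248 219]
 [369 254]]
228 157
```

View pics/c4.png

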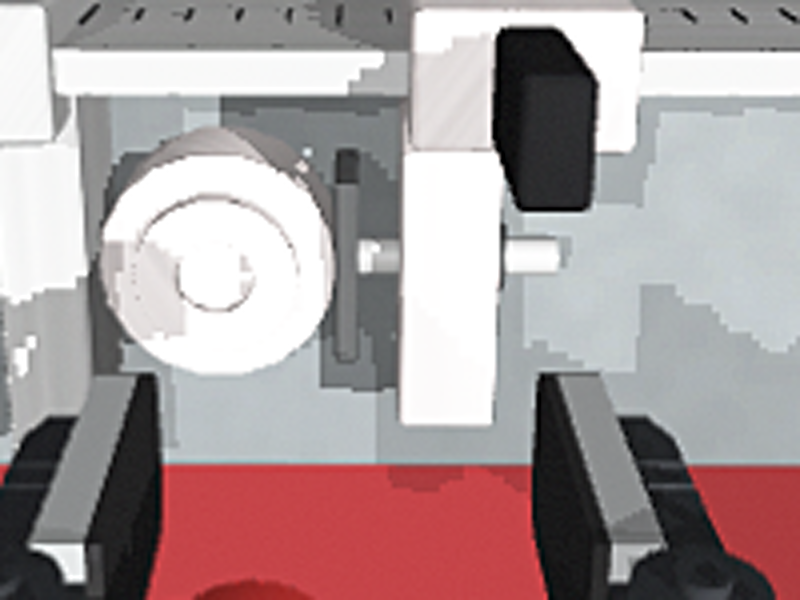

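The anvil plate is at crop x=335 to 358, the arm front at 402 and the bush at 103 to 333, so the anvil still looks almost fully out.

Run:
```python
import pickle
from h import *
np.set_printoptions(precision=1,suppress=True)
k=pickle.load(open("K4.pkl","rb"))
A=lambda x,y,z:L(at(k,228+(x+.5)/4-.5,157+(y+.5)/4-.5,z))
for n,p in dict(plF=(335,250,.04),plB=(358,250,.04),plB3=(358,250,.045),arm=(402,260,.048),arm5=(402,260,.053),armb=(402,400,.048),armR=(497,400,.048),bushL=(103,265,.028),bushR=(333,265,.028),fj=(85,280,.048),fj64=(53,140,.064),sadL=(412,150,.068),sadR=(638,150,.068),tabL=(523,150,.104),tabR=(595,150,.104),tabB=(555,210,.104)).items(): print(n,A(*p))
```

```text
plF [  2.9 -50.5]
plB [  2.9 -45.8]
plB3 [  0.8 -45.9]
arm [  1.8 -37.2]
arm5 [ -0.3 -37.5]
armb [ 32.7 -36.8]
armR [ 32.7 -17.3]
bushL [  11.2 -100.3]
bushR [ 11.2 -51. ]
fj [   6.  -100.1]
fj64 [ -28.  -100.7]
sadL [-27.4 -36.7]
sadR [-27.4   3.1]
tabL [-38.9 -22.2]
tabR [-38.9 -11.6]
tabB [-29.5 -17.1]
```

Measured now: the bush touches both faces, and the plate-to-arm gap is 8.7 mm, so the anvil is pressed about 1.3 mm. It needs roughly 3.6 mm more. I'll push again and check numerically with template matching from the same view pose.

```bash
cat >> h.py <<'E'
def push(robot,y0,cmds):
    robot.move_pose(W(-39,y0,.20),[180,0,178.64]); robot.line_to(W(-39,y0,.147),vel=.1,guard=8)
    robot.set_gripper(0.0)
    for y in cmds:
        robot.line_to(W(-39,y,.147),vel=.03); o=robot.observe(); print(y,round(L(o["tool_pos"])[1],2),round((o["ft_force"][:2]@RC)[1],2))
    robot.pause(.2); robot.set_gripper(.045)
    robot.line_to(W(-39,cmds[-1]+1.5,.21),vel=.15); robot.move_pose(W(-15,-50,.22),[180,0,178.64]);robot.pause(.2)
    w=robot.grab_frame("wrist"); k=robot.get_calibration("wrist")
    ref=cv2.imread("pics/w4.png")
    up=lambda a:cv2.resize(a,None,fx=8,fy=8,interpolation=cv2.INTER_CUBIC)
    for n,(x,yy,ww,h) in dict(saddletab=(352,172,38,40),armrear=(340,205,36,60),plate=(309,225,11,30),bush=(252,190,30,65)).items():
        r=cv2.matchTemplate(up(w[yy-3:yy+h+3,x-12:x+ww+12]),up(ref[yy:yy+h,x:x+ww]),cv2.TM_CCOEFF_NORMED)
        _,s,_,m=cv2.minMaxLoc(r); print(n,"shift px",m[0]/8-12,m[1]/8-3,"score",round(s,3))
    print("t",robot.observe()["time"]); return w,k
E
python3 - <<'E'
from plant import robot
from h import *
w,k=push(robot,-17,[-19,-21,-22,-22.5])
cv2.imwrite("pics/w5.png",w)
print(proj(k,[W(-27,-17,.068),W(-27,-21,.068),W(2,-37,.048),W(2,-41,.048)]))
E
```

```text
-19 -18.18 7.0
-21 -19.7 9.18
-22 -20.43 10.87
-22.5 -20.82 11.15
saddletab shift px -3.625 0.125 score 0.99
armrear shift px -2.625 0.125 score 0.898
plate shift px 0.0 0.0 score 0.985
bush shift px 0.0 0.125 score 0.995
t 16.4
[[358.61940008 194.48358028]
 [352.94977621 194.4835147 ]
 [328.49382246 221.6841375 ]
 [323.43907731 221.68418988]]
```

Run:
```python
from plant import robot
from h import *
w,k=push(robot,-19.3,[-22,-23.3,-23.9])
cv2.imwrite("pics/w6.png",w)
cv2.imwrite("pics/c6.png",cv2.resize(w[157:307,228:428],(800,600),interpolation=cv2.INTER_CUBIC))
import pickle;pickle.dump(k,open("K6.pkl","wb"))
```

```text
-22 -21.1 7.67
-23.3 -21.84 9.69
-23.9 -22.2 12.22
saddletab shift px -5.875 0.125 score 0.985
armrear shift px -4.25 0.125 score 0.838
plate shift px 0.0 0.0 score 0.986
bush shift px 0.0 0.125 score 0.995
t 20.2417
```

View pics/c6.png

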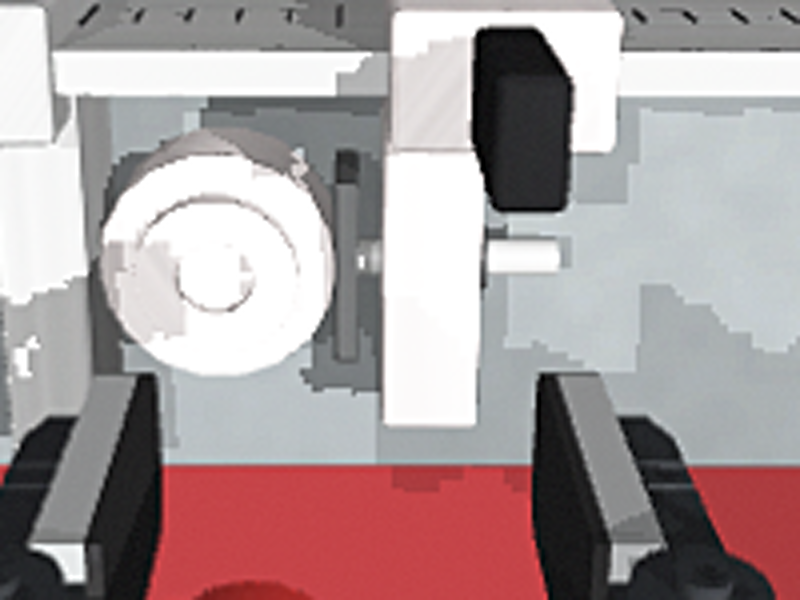

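The anvil gap is now 5.0 mm, so it is half pressed, and the bush is seated against the fixed jaw. Next is the clip.

Run:
```python
from plant import robot
from h import *
np.set_printoptions(precision=4,suppress=True)
p=np.array([.4703,.3177]); o1=[180,0,72.3]; o2=[180,0,88.64]
print(robot.ik([*p,.148],o1),robot.ik(W(-39.5,12,.148),o2))
robot.line_to([*robot.observe()["tool_pos"][:2],.26],vel=.2)
robot.move_pose([*p,.24],o1); robot.set_gripper(.075)
print(robot.line_to([*p,.148],vel=.1,guard=8))
robot.set_gripper(0.0); robot.pause(.2); o=robot.observe(); print(o["time"],o["tool_pos"],o["tcp_rot"],o["gripper_width"],o["gripper_force"],o["ft_force"])
cv2.imwrite("pics/w7.png",robot.grab_frame("wrist"))
```

```text
[ 20.8402   2.1213 -14.702   73.1767   0.     128.5402] [-16.2431  -7.6418 -24.1722  73.4697   0.      75.1169]
False
25.0 [0.4715 0.3186 0.1515] [179.8289  -0.2056  72.3263] 0.02354699604659457 60.60816943645477 [-4.475   0.5877 19.1544]
```

Run:
```python
from plant import robot
from h import *
np.set_printoptions(precision=4,suppress=True)
o=robot.observe()["tool_pos"]
robot.line_to([o[0],o[1],.165],vel=.04); s=robot.observe(); print(s["gripper_width"],s["ft_force"])
robot.line_to([o[0],o[1],.24],vel=.12); robot.pause(.2)
s=robot.observe(); print(s["gripper_width"],s["ft_force"],s["tool_pos"])
import pickle; k=robot.get_calibration("wrist"); w=robot.grab_frame("wrist")
cv2.imwrite("pics/w8.png",w); pickle.dump(k,open("K8.pkl","wb"))
print(proj(k,[[*s["tool_pos"][:2],.195]]),s["time"])
cv2.imwrite("pics/c8.png",w)
```

```text
0.023577878111103196 [ 0.454   0.1974 -0.3248]
0.023228340677977386 [-0.4    -0.8805 -0.8651] [0.4711 0.3185 0.239 ]
[[316.3666 302.1489]] 26.6
```

View pics/c8.png

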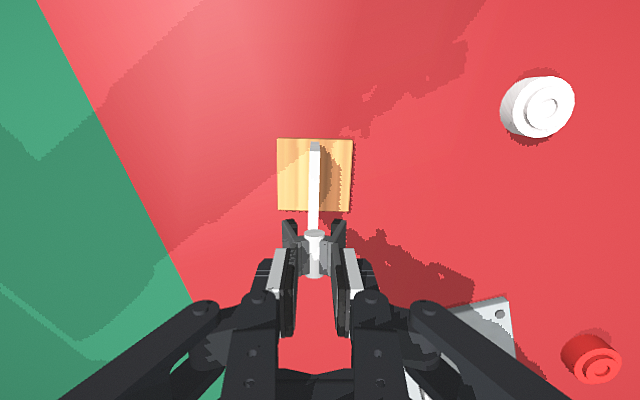

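The clip is held with its jaws open. Its pin runs from (315,234) to (315,272) and is centred between the fingers.

Run:
```python
import pickle
from h import *
k=pickle.load(open("K8.pkl","rb")); a=np.radians(-17.7); yh=np.array([-np.sin(a),np.cos(a)])
for v in(234,240,265,272): 
  p=at(k,315,v,.1515)[:2]-[.4711,.3185]; print(v,p@yh*1000,(p@[np.cos(a),np.sin(a)])*1000)
print(at(k,314,147,.06),at(k,314,232,.06))
```

```text
234 10.320966857315849 -0.5473358450875732
240 6.873223191940385 -0.5450841948622523
265 -7.969797997467725 -0.5354244820211288
272 -12.268873501875294 -0.5326365512941253
[0.48222665 0.35737523 0.06      ] [0.460851   0.29046724 0.06      ]
```

Run:
```python
from plant import robot
from h import *
np.set_printoptions(precision=4,suppress=True)
o2=[180,0,88.64]
robot.move_pose(W(-39.2,14.1,.24),o2); robot.pause(.2); s=robot.observe(); print(L(s["tool_pos"]),s["tool_pos"][2],s["gripper_width"],s["time"])
print(robot.line_to(W(-39.2,14.1,.175),vel=.1,guard=8))
g=robot.line_to(W(-39.2,14.1,.1525),vel=.04,guard=8); robot.pause(.1); s=robot.observe(); print(g,L(s["tool_pos"]),s["tool_pos"][2],s["gripper_width"],s["ft_force"],s["time"])
```

```text
[-39.1228  14.9834] 0.24000086075664417 0.023496347082751428 28.1083
False
False [-39.1561  14.0821] 0.15247489658953003 0.02363192601401861 [ 0.4899 -0.5174 -0.5974] 29.7167
```

Down without contact. I'll release, retreat straight up, and check against a clear view of the caliper.

Run:
```python
from plant import robot
from h import *
import pickle
np.set_printoptions(precision=2,suppress=True)
robot.set_gripper(.075); robot.pause(.2)
s=robot.observe(); print(s["gripper_width"],s["ft_force"])
robot.line_to(W(-39.2,14.1,.26),vel=.12); robot.move_pose(W(-15,-50,.22),[180,0,178.64]); robot.set_gripper(.045); robot.pause(.2)
w=robot.grab_frame("wrist");k=robot.get_calibration("wrist");cv2.imwrite("pics/w9.png",w);pickle.dump(k,open("K9.pkl","wb"))
ref=cv2.imread("pics/w6.png")
up=lambda a:cv2.resize(a,None,fx=8,fy=8,interpolation=cv2.INTER_CUBIC)
for n,(x,yy,ww,h) in dict(saddletab=(346,172,30,38),arm=(324,200,24,60),plate=(309,225,11,30),bush=(252,190,30,65)).items():
    r=cv2.matchTemplate(up(w[yy-3:yy+h+3,x-12:x+ww+12]),up(ref[yy:yy+h,x:x+ww]),cv2.TM_CCOEFF_NORMED)
    _,sc,_,m=cv2.minMaxLoc(r); print(n,m[0]/8-12,m[1]/8-3,round(sc,3))
# dark pixels right of the slide = clip; changed mask vs reference
d=(cv2.absdiff(w,ref).max(2)>40)[120:300,360:470]; dark=(w.max(2)<90)[120:300,360:470]&d
n,lab,st,ce=cv2.connectedComponentsWithStats(dark.astype(np.uint8))
for i in range(1,n):
    if st[i,4]>20: print("dark",st[i]+[360,120,0,0,0])
# expected clip outline in pixels when seated with centre y=13, shut
P=[W(-39.5+sx*25,13+sy*10,.108) for sx in(-1,1) for sy in(-1,1)]+[W(-39.5,13+sy*10,.064) for sy in(-1,1)]
print("expected",proj(k,P)); print(robot.observe()["time"])
```

```text
0.07478992160941648 [ 0.9  -0.58 -0.38]
saddletab 1.0 -2.0 0.988
arm 0.875 -2.875 0.48
plate 1.0 -1.625 0.953
bush 1.0 -1.5 0.961
dark [383 151  71  22 776]
dark [360 162  12  24  48]
dark [383 179  60  64 633]
dark [408 195  11  15  32]
expected [[408.01 150.45]
 [444.18 150.39]
 [400.49 232.91]
 [433.73 232.92]
 [387.87 174.53]
 [416.25 174.51]]
33.65
```

Run:
```python
import cv2
w=cv2.imread("pics/w9.png").astype(int)
for r in range(140,250,4):
    print(r,"".join("#" if p.max()<55 else "+" if p.max()<95 else "." if p.max()<170 else ("r" if p[2]>p[1]+60 else " ") for p in w[r,364:464]))
```

```text
140                                                                                                     
144                                                                                                     
148                                                                                                     
152                                              ..####+#########+########++##++#++++++++++###.         
156 .....            ..+###++++++++++++++++############+++++++++++++++++++++++++++++++++++++##..........
160                     +######+####################################################++.... +##..........
164 #                   ##########++############################.+......................................
168 ###.                .......##+.............................                                         
172 ######.            .  .+.   .+............................                                          
176 ########.          .  .++.                                                                          
180 ########           ###+.+.                    
[... 1038 characters left out ...]
###++++++++++++.++....+++++++++++.+#.                             
224                                   .####+.++++++++++.......+++++++++++++#.                           
228                                     ####++.++++++++++..+.+..+++++++++++++#.                         
232                                      .####+++++++++++++.+..++++++++++++++++#.                       
236                                        #######################################.                     
240                                         +##+##################################.                     
244                                                                                                     
248
```

Run:
```python
import pickle
from h import *
k=pickle.load(open("K9.pkl","rb"))
# feature pixel -> local y for assumed z
for n,u,v,z in(("far topL",407,241,.106),("far topR",445,241,.106),("near topL",413,152,.108),("near topR",455,152,.108),("jawL",391,192,.058),("jawR",421,192,.058),("low handle L",394,200,.07),("low handle R",423,200,.07),("sadR",0,0,0)):
    if u: print(n,[L(at(k,u,v,z+d)).round(1).tolist() for d in(-.004,0,.004,.008)])
print(robot.observe()["q"]) if 0 else None
k6=pickle.load(open("K6.pkl","rb"));print(L(at(k6,228+619.5/4-.5,157+150/4,.068)))
kt=None
```

```text
far topL [[-6.2, 9.3], [-8.2, 8.0], [-10.1, 6.8], [-12.0, 5.5]]
far topR [[-6.2, 33.1], [-8.2, 31.3], [-10.1, 29.6], [-12.1, 27.8]]
near topL [[-62.9, 7.1], [-63.6, 5.8], [-64.4, 4.6], [-65.1, 3.4]]
near topR [[-62.9, 30.8], [-63.6, 29.1], [-64.3, 27.4], [-65.1, 25.6]]
jawL [[-23.4, 8.6], [-24.7, 7.6], [-26.0, 6.7], [-27.2, 5.7]]
jawR [[-23.4, 31.1], [-24.7, 29.7], [-25.9, 28.4], [-27.2, 27.0]]
low handle L [[-21.2, 8.3], [-22.5, 7.2], [-23.9, 6.2], [-25.3, 5.2]]
low handle R [[-21.2, 29.0], [-22.5, 27.7], [-23.9, 26.3], [-25.3, 24.9]]
[-27.00425227  -0.25656792]
```

Run:
```python
from plant import robot
from h import *
np.set_printoptions(precision=1,suppress=True)
k=robot.get_calibration("scene"); w=robot.grab_frame("scene"); cv2.imwrite("pics/s9.png",w); w=w.astype(int)
for dz in(0,.005,.01,.015): print(dz,proj(k,[W(-39.5+25,13,.108+dz),W(-39.5-25,13,.108+dz),W(-35,13,.034+dz)]).ravel())
print("beam top y 3..23",proj(k,[W(-36,3,.06),W(-36,23,.06)]).ravel())
for r in range(160,225,1):
    print(r,"".join("#" if p.max()<50 else "+" if p.max()<95 else "." if p.max()<150 else ("r" if p[2]>p[1]+60 else " ") for p in w[r,295:355]))
```

```text
0 [300.4 188.4 292.6 176.8 297.2 209.1]
0.005 [300.4 186.5 292.6 175.  297.2 207.5]
0.01 [300.4 184.7 292.6 173.2 297.2 205.8]
0.015 [300.4 182.9 292.6 171.4 297.2 204.1]
beam top y 3..23 [293.  201.1 301.  199.2]
160 .....                                 ..  rrrrrrrrrrrrrrrrrr
161 ...                              ...  rrrrrrrrrrrrrrrrrrrrrr
162                              ..  rrrrrrrrrrrrrrrrrrrrrrrrrrr
163                         ...  rrrrrrrrrrrrrrrrrrrrrrrrrrrrrrr
164                    ...   rrrrrrrrrrrrrrrrrrrrrrrrrrrrrrrrrrr
165                ...  rrrrrrrrrrrrrrrrrrrrrrrrrrrrrrrrrrrrrrrr
166            ...  rrrrrrrrrrrrrrrrrrrrrrrrrrrrrrrrrrrrrrrrrrrr
167       ...  rrrrrrrrrrrrrrrrrrrrrrrrrrrrrrrrrrrrrrrrrrrrrrrrr
168   ...  rrrrrrrrrrrrrrrrrrrrrrrrrrrrrrrrrrrrrrrrrrrrrrrrrrrrr
169   rrrrrrrrrrrrrrrrrrrrrrrrrrrrrrrrrrrrrrrrrrrrrrrrrrrrrrrrrr
170 rrrrrrrrrrrrrrrrrrrrrrrrrrrrrrrrrrrrrrrrrrrrrrrrrrrrrrrrrrrr
171 rrrrrrrrrrrrrrrrrrrrrrrrrrrrrrrrrrrrrrrrrrrrrrrrrrrrrrrrrrrr
172 rrrrrrrrrrrrrrrrrrrrrrrrrrrrrrrrrrrrrrrrrrrrrrrrrrrrrrrrrrrr
173 rrrrrrrrrrrrrrrrrrrrrrrrrrrrrrrrrrrrr
[... 2577 characters left out ...]
     ...............                          
214               .................                             
215           ................                                  
216       ................                                      
217   ...............                                           
218 ..............                                              
219 .........                                                   
220 .....                                                       
221 ..                                                          
222                                                             
223                                                             
224
```

The scene view puts the clip astride the beam about 3 to 5 mm behind the slide. It sits about 4 mm short of fully down, with its jaw pads fully on the beam. The slide, anvil and bush have not moved, and the robot is touching nothing, so I'm handing in.

Run:
```python
from plant import robot
print(robot.job_done(), robot.observe()["time"])
```

```text
the job is handed in; nothing more can be done
the job is handed in; nothing more can be done
```

I handed the job in (about 34 s on the clock, no verdict shown): the bush is pinched with the anvil about half pressed, and the clip is astride the beam about 3–5 mm behind the slide, roughly 4 mm short of fully down; I left the spare bush and the ring alone.

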